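Lock the disc sander's fence with its index pin

ROBOT

A 6-joint arm with a two-finger parallel gripper is mounted at the origin on the work surface. World frame = base frame: x ahead of the robot, y to its left, z up, the work surface at z = 0. Lengths are in mm, angles in rad, forces in N, time in s.
With the tool pointing down it reaches from about 325 to 875 mm from the base axis. Payload 4.4 kg.
Tool frame: the origin (TCP) lies on the centre line of the jaws, within the pads' length; the fingertips stand ahead of it and the grasp point (between the pads) lies 6 mm ahead of it (ctrl.tcp_to_tips is the z of the fingertips in the tool frame, in mm); z points along the fingers, y is the line along which they close (so a half turn about z gives the same grasp; the last joint's range is limited). The gripper opens to 85 mm and grips with 20 to 120 N. Pads are 22 mm wide; open, the fingers measure 114 mm over their backs; the gripper's body (76 mm by 85 mm) begins 54 mm behind the grasp point. The pads swing forward as they close: fully open they stand 13 mm farther back than shut.
Start: joints at [1.194, 0.207, 1.542, -0, 1.393, -0.15], TCP at [129.305, 560.275, 256.282] pointing down, gripper open.
Joint ranges: [-2.73, 2.73], [-0.86, 2.22], [0.23, 2.46], [-1.11, 4.25], [0.08, 2.63], [-2.82, 2.82]. Speed limits (rad/s): [2.79, 2.79, 3.14, 3.14, 3.14, 3.14].

INTERFACE

Orientations are given as a 3x3 rotation matrix whose columns are the frame's x, y, z axes.
In Python, from plant import ctrl, sensors, optics gives the robot as it stands. Calls block until the motion is done:
- ctrl.move_ptp(position, orientation): joint-space move of the TCP to a pose.
- ctrl.move_l(position, rot=None, vel=150, threshold=None): straight line of the TCP; rot=None keeps the orientation; vel is the mean speed in mm/s. With threshold (N) it stops when the force on the tool has changed by that much, and returns True; else False.
- ctrl.set_joints(angles): joint-space move.
- ctrl.gripper_to(opening, force=None): finger opening in mm; force is the grip in N (None keeps the last); returns when the fingers have stopped.
- ctrl.hold(seconds).
- ctrl.solve_ik(position, orientation): joint angles nearest the present ones, or None.
- sensors.read_state(): the state.
- optics.grab_frame(name): name is "scene" or "top" or "wrist"; returns (picture, depth): 384x512x3 uint8, red, green, blue; 384x512 float32, mm along the optical axis (not along the pixel's ray), 0 where there is no reading.
- optics.camera_params(name): a dict with "mtx" (3x3 intrinsics, pixels), "R" (3x3) and "t" (3): a world point X has camera coordinates R X + t; the wrist camera has in their place "T_tool_cam" (4x4, takes a point from camera to tool coordinates, whose origin is the TCP and whose axes are the flange's). Camera axes: x right, y down, z forward; pixel columns grow to the right and rows downward; lengths in mm; the calibration is good to about 2 mm. A picture is of the moment at which its call begins: read the wrist's pose just before it. camera_params takes no time and is no camera call.
A pose or a line that the arm cannot do raises ctrl.MotionError and nothing moves.
- ctrl.finish_job(): hands the job in; it is judged then, once.
The state is a dict: "t": time; "q": joint angles; "qvel": joint speeds; "tau": joint torques, N m; "eef_pos": TCP position; "eef_rot": TCP orientation; "force": force on the tool from outside, world axes, zero at the start; "wrist_torque": the same for the moment, N m; "grip_width": finger opening in mm; "grasp_force": force on a finger pad.
Only numpy, scipy, OpenCV 4.12 (cv2) and the standard library are available. Lean on these libraries where they do the work, as an engineer would, in place of code of your own. Each camera call takes 0.05 s, during which the arm holds its last target. There are 200 camera calls.

TASK

Set the disc sander up for square work: swing the fence arm on its table right round until it rests against its end stop, then take the index pin (the one with the tall plain round head) from the wooden pin rack and put it down through the hole in the arm into the bore of the table, fully home with its head down on the arm. Let go, with the arm still at its stop, and leave the other two pins, the wood offcut on the table and the glue bottle where they are.

Things in the scene. Friction and masses are not known exactly. Their poses are not given: they have to be found in the camera images.
- sander: Fixed disc sander; origin on the bench under the centre of its ribbed table, z up. Table 220 x 220 mm, top face 70 mm above the bench. At its -y edge stands the sanding disc with black guard (150 mm diameter, y -123 to -165, x -75 to 75, top 155 mm above the bench), behind it the motor (to y -215, top 115). End stop: dark block 20 x 30 mm at x 87, y 92 mm, 28 mm above the table.
- bore (a point): Centre of the mouth of the pin bore in the table's top face (9 mm diameter, 30 mm deep, open below), at sander x 50, y 25 mm. With the arm at its end stop the arm's hole lies exactly over it and hides it.
- pivot (a point): Point of the fence arm's vertical hinge axis at the table's top face, at sander x 50, y -60 mm. Pivot bolt head 22 mm diameter, top 21.5 mm above the table.
- fence (a joint): Angle of the fence arm, rad. 0: the arm points from the pivot along the sander's -x; it grows clockwise seen from above; 1.571 is the end stop, where the arm points along the sander's +y. Stiff hinge (about 0.3 N m): the arm stays where it is left.
- fence_grip (a point): Centre of the top of the black upright grip post on the arm's end (18 mm diameter, 36 mm tall above the arm), 140 mm from the pivot axis, 49.5 mm above the table. The arm is a steel bar 36 mm wide, 12 mm thick, from 20 mm behind the pivot to 155 mm in front; its top face is 13.5 mm above the table.
- fence_hole (a point): Centre of the mouth of the hole (11 mm diameter) through the arm, at the arm's top face, on its centre line 85 mm from the pivot axis. Beside it a fence strip stands 14 mm above the arm's top along the leading edge of the swing, 18 to 24 mm from the centre line, from 20 to 116 mm from the pivot.
- rack: Fixed wooden pin rack, block 50 x 150 mm and 50 mm tall, origin under its centre, long side along its y. Three 11 mm holes through it at y = -42, 0 and 42 mm; a pin hangs upright in each with its head resting on the top. Place and yaw vary.
- index_pin: The steel index pin, 72 mm long; origin at the centre of its foot, z along it to the head. Shank 8 mm diameter with a chamfered foot, 40 mm long; then a plain round head 16 mm diameter, 32 mm tall. In any of the three rack holes.
- square_pin: Another steel pin in the rack, to be left alone: same shank (origin at its foot), square head 20 x 20 mm, 14 mm tall.
- flat_pin: Another steel pin in the rack, to be left alone: same shank (origin at its foot), flat round head 26 mm diameter, 8 mm tall.
- offcut: Loose upright wood offcut 32 x 32 x 45 mm tall, standing on the -x +y corner of the sander's table just outside the arm's sweep; to be left alone. Origin at the centre of its underside.
- glue: Loose white glue bottle, 56 mm diameter, 130 mm tall, standing upright on the bench beyond the work; to be left alone. Origin at the centre of its underside.

How it is judged:
By the outcome, as a careful person would: the job done as asked, in the order asked, and still so for the second after the job is handed in, with the robot touching nothing.
It also fails if it takes over 61 s, if anything falls off the work surface, if the arm or the gripper's body presses on something with over 40 N, if the wrist force passes 120 N, or if a joint passes its speed limit or range.

## Working session

There is one attempt and no reset: what is moved stays moved. The work goes in short steps, each a Python script; the robot and the scene stay as the last script left them, time stands still between calls to the robot, and variables do not carry over. Pictures are saved under pics/ and viewed, at most 10 in all, crops included, and the job is handed in when it is done.

```bash
ls; mkdir -p pics
python3 - <<'E'
from plant import ctrl,sensors,optics
import cv2,numpy as np
ims=[]
for n in ("scene","top"):
    p,d=optics.grab_frame(n); np.savez(f"{n}.npz",p=p,d=d); cv2.imwrite(f"pics/{n}0.png",p[:,:,::-1])
    c=optics.camera_params(n); print(n,c['mtx'].round(1).tolist(),(-c['R'].T@c['t']).round(0), (d>0).mean())
s=sensors.read_state();print(s['t'],s['eef_rot'].round(2) if hasattr(s['eef_rot'],'round') else s['eef_rot'],ctrl.tcp_to_tips)
print(optics.camera_params("wrist"))
E
```

```text
pics
scene [[374.0, 0.0, 254.3], [0.0, 374.0, 199.0], [0.0, 0.0, 1.0]] [1163.   -2.  635.] 0.9960276285807291
top [[480.7, 0.0, 257.9], [0.0, 480.7, 193.6], [0.0, 0.0, 1.0]] [ 491.  -17. 1313.] 0.9959920247395834
0.1 [[-0.97  0.22 -0.  ]
 [ 0.22  0.97 -0.  ]
 [ 0.   -0.   -1.  ]] 25.0
{'mtx': array([[327.62213959,   0.        , 256.70675526],
       [  0.        , 327.62213959, 188.80654323],
       [  0.        ,   0.        ,   1.        ]]), 'T_tool_cam': array([[-7.11230956e-04, -9.53898025e-01, -3.00130060e-01,
         7.65378686e+01],
       [ 9.99999707e-01, -7.63378801e-04,  5.64914508e-05,
         1.28756531e+00],
       [-2.83000009e-04, -3.00129932e-01,  9.53898288e-01,
        -1.17612058e+02],
       [ 0.00000000e+00,  0.00000000e+00,  0.00000000e+00,
         1.00000000e+00]])}
```

View pics/scene0.png

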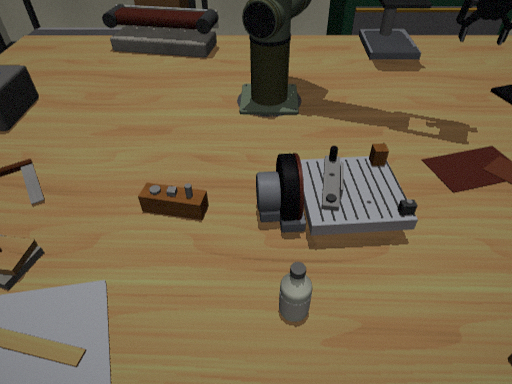

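View pics/top0.png

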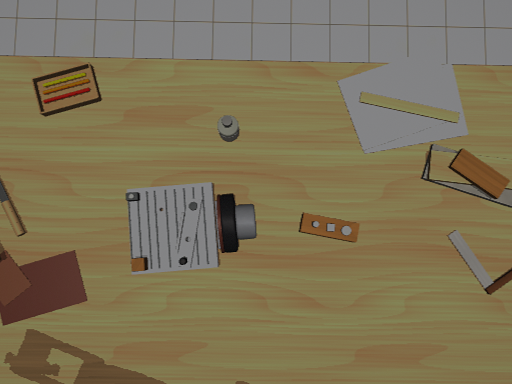

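The scene view shows the disc at (290,190), the rack with the tall pin at (188,190) and the stop at (407,207). In the top view the pivot is at (193,206), the grip post at (183,261), the hole at about (187,239), the stop at (133,197) and the index pin at (316,224). So the sander's yaw is about 0.

```bash
cat > h.py <<'E'
import numpy as np,cv2
from plant import ctrl,sensors,optics
def cam(n,s=None):
    c=optics.camera_params(n)
    if n!="wrist": return c['mtx'],c['R'].T,-c['R'].T@c['t']
    T=c['T_tool_cam'];R=np.array(s['eef_rot'])
    return c['mtx'],R@T[:3,:3],R@T[:3,3]+np.array(s['eef_pos'])
def ray(px,z,C):
    K,R,o=C; d=R@np.linalg.solve(K,[px[0],px[1],1.]); return o+d*(z-o[2])/d[2]
def proj(X,C):
    K,R,o=C; u=K@(R.T@(np.array(X)-o)); return u[:2]/u[2]
def cloud(d,C):
    K,R,o=C; v,u=np.mgrid[:d.shape[0],:d.shape[1]]
    r=np.stack([u,v,np.ones_like(u)],-1)@np.linalg.inv(K).T
    return (r*d[...,None])@R.T+o
def look(n,f):
    s=sensors.read_state(); p,d=optics.grab_frame(n); C=cam(n,s)
    cv2.imwrite(f"pics/{f}.png",p[:,:,::-1]); return p,d,C
def down(a):  # tool down, y (closing) axis at world angle a
    y=np.array([np.cos(a),np.sin(a),0]); z=np.array([0,0,-1.]); return np.stack([np.cross(y,z),y,z],1)
E
python3 - <<'E'
from h import *
f=np.load('top.npz');C=cam('top');P=cloud(f['d'],C);z=P[...,2]
def win(m,u0,u1,v0,v1):
    o=np.zeros_like(m);o[v0:v1,u0:u1]=m[v0:v1,u0:u1];return o
m=win((z>60)&(z<80),115,225,170,285)
m=cv2.morphologyEx(m.astype(np.uint8),cv2.MORPH_CLOSE,np.ones((9,9)))
c=max(cv2.findContours(m,0,2)[0],key=cv2.contourArea)
X=np.array([ray(q[0],70,C)[:2] for q in c],np.float32)
print('table',cv2.minAreaRect(X),np.median(z[m>0]))
def blob(m,zz,name):
    n,l,st,ce=cv2.connectedComponentsWithStats(m.astype(np.uint8))
    for i in range(1,n):
        if st[i,4]>8: print(name,ce[i].round(1),st[i,4],ray(ce[i],zz,C).round(1), z[l==i].max().round(0))
blob(win(z>105,160,205,240,285),119.5,'post')
blob(win(z>86,120,145,180,215),98,'stop')
blob(win(z>100,120,155,245,285),115,'offcut')
blob(win(z>87,180,210,190,222),91.5,'bolt')
m=win((z>35)&(z<95),285,375,200,255)
c=max(cv2.findContours(m.astype(np.uint8),0,2)[0],key=cv2.contourArea)
X=np.array([ray(q[0],50,C)[:2] for q in c],np.float32);print('rack',cv2.minAreaRect(X))
blob(win(z>70,285,375,200,255),82,'pin');blob(win(z>54,285,375,200,255),60,'heads')
blob(win(z>100,200,260,100,150),130,'glue')
for px,zz in (((193,206),91.5),((187.5,239),83.5),((160.5,209.5),70)):print(ray(px,zz,C).round(1))
E
```

```text
table ((523.4901123046875, 187.2979736328125), (219.88882446289062, 220.91897583007812), 5.70198392868042) 70.72666709722989
post [181.6 260.9] 46 [440.6 151.5 119.5] 124.0
stop [131.2 196.1] 104 [600.3 286.6  98. ] 1313.0
offcut [137.6 264. ] 187 [431.3 260.  115. ] 1313.0
bolt [192.1 205.4] 57 [579.4 133.2  91.5] 98.0
bolt [181.8 216.9] 28 [549.8 158.5  91.5] 1313.0
rack ((530.779541015625, -222.1905517578125), (151.22091674804688, 50.555335998535156), 80.07086944580078)
pin [315.  223.7] 34 [ 538.  -181.2   82. ] 1313.0
heads [315.  223.7] 44 [ 538.8 -184.1   60. ] 1313.0
heads [329.8 226.8] 69 [ 531.3 -222.8   60. ] 1313.0
heads [345.5 230.1] 78 [ 523.5 -263.7   60. ] 64.0
glue [226.5 122.3] 132 [786.8  48.2 130. ] 136.0
[578.  130.8  91.5]
[494.4 143.4  83.5]
[569.2 216.9  70. ]
```

Table rect, bolt, post radius (140) and pin spacing all match the given sizes. Sander yaw is +5.7° and the fence angle is about 0.23. Next I swing the fence by pushing the post.

```bash
cat > swing.py <<'E'
from h import *
yaw=np.radians(5.7);piv=np.array([579.3,132.9])
def pose(phi,back):   # phi: fence angle (rad); tool behind the post by back
    th=np.pi+yaw-phi; u=np.array([np.cos(th),np.sin(th)]); t=np.array([u[1],-u[0]])
    return piv+140*u-back*t, down(th-np.pi)
E
python3 - <<'E'
from swing import *
ctrl.gripper_to(8,40)
p,R=pose(.232,38)
ctrl.move_ptp([*p,200],R); print(ctrl.move_l([*p,123],vel=120,threshold=8))
phi=.232; p,R=pose(phi,18.5); print(ctrl.move_l([*p,123],R,vel=80), sensors.read_state()['force'])
ang=np.linspace(.3,1.52,11)
for a in ang:
    p,R=pose(a,18.5); hit=ctrl.move_l([*p,123],R,vel=90,threshold=15)
    if hit: print('hit',a);break
s=sensors.read_state();print(s['t'],s['force'],s['q'])
if not hit:
    for a in np.arange(1.54,1.66,.02):
        p,R=pose(a,18.5); hit=ctrl.move_l([*p,123],R,vel=20,threshold=6)
        s=sensors.read_state();print(a,hit,np.round(s['force'],1))
        if hit:break
p,d,C=look('wrist','w1')
s=sensors.read_state();print(s['t'],s['eef_pos'])
E
```

```text
False
False [-0.42174802 -0.25697857 -0.04095267]
7.6417 [-0.29166892 -0.4693241   0.44775827] [ 3.17846468e-01  4.00654863e-01  1.58552686e+00 -1.74085224e-04
  1.15549566e+00  1.73554495e+00]
1.54 False [-1.3 -0.5  0.3]
1.56 False [-1.5  0.  -0.3]
1.58 True [ 0.9  0.5 -0.8]
8.4833 [545.04636922 269.97915639 121.64126166]
```

Run:
```python
from swing import *
p,R=pose(1.58,32); ctrl.move_l([*p,122],vel=100); ctrl.move_l([*p,215],vel=250)
h=piv+85*np.array([-np.sin(yaw),np.cos(yaw)]);print(h)
ctrl.move_ptp([*h,215],down(yaw-np.pi/2))
p,d,C=look('wrist','w2');np.savez('w2.npz',p=p,d=d,K=C[0],R=C[1],o=C[2])
print(proj([*h,83.5],C),proj([*piv,91.5],C),sensors.read_state()['t'])
```

```text
[570.85782127 217.47972345]
[256.52899003 186.87936876] [367.68633043 189.70126015] 9.6667
```

View pics/w2.png

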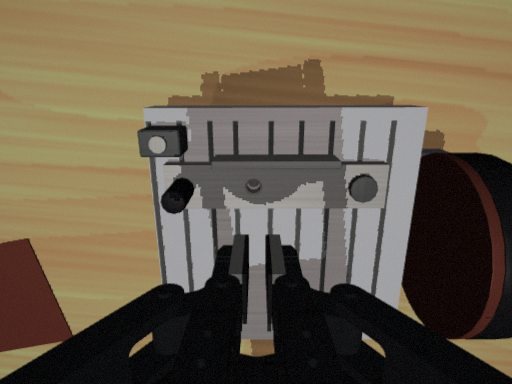

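The arm is round at the stop, with the hole at (254,185), bolt at (364,188), stop at (163,140) and post top at about (175,200). Next I measure the hole, bolt and post, then move over the index pin.

Run:
```python
from swing import *
f=np.load('w2.npz');C=(f['K'],f['R'],f['o']);g=cv2.cvtColor(f['p'],cv2.COLOR_RGB2GRAY)
cr=cv2.resize(g[165:210,150:390],None,fx=3.2,fy=3.2,interpolation=cv2.INTER_CUBIC);cr2=cv2.resize(cv2.convertScaleAbs(g[170:200,236:276],alpha=1.8),None,fx=12,fy=12,interpolation=cv2.INTER_CUBIC)
o=np.zeros((144+360,768),np.uint8);o[:cr.shape[0],:cr.shape[1]]=cr;o[144:,:480]=cr2;cv2.imwrite('pics/c2.png',o)
h=ray((254.5,185.5),83.5,C);b=ray((364,188),91.5,C);v=(h-b)[:2];print(h,b,np.hypot(*v),np.degrees(np.arctan2(v[1],v[0]))-90)
# pin view
pin=np.array([538,-181.5]);ctrl.gripper_to(40)
ctrl.move_l([570,100,300],vel=400)
ctrl.move_ptp([*pin,250],down(np.radians(-10)))
p,d,C=look('wrist','w3');np.savez('w3.npz',p=p,d=d,K=C[0],R=C[1],o=C[2])
print(proj([*pin,82],C),sensors.read_state()['t'],sensors.read_state()['q'])
```

```text
[571.83717135 219.17869517  83.5       ] [580.37447927 135.97268465  91.5       ] 83.64284675347756 5.858301911877021
[256.76876936 177.80436235] 12.225 [-4.76145856e-01  1.96913147e-01  1.56704458e+00  2.28306980e-04
  1.37833889e+00 -3.02861124e-01]
```

View pics/c2.png

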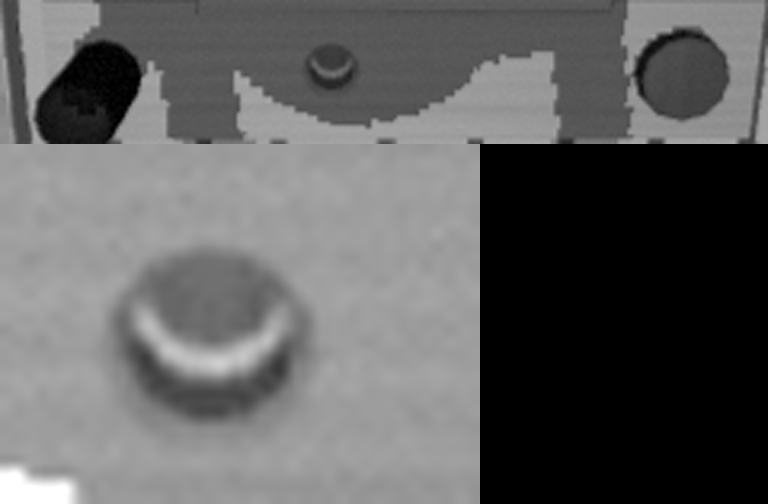

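View pics/w3.png

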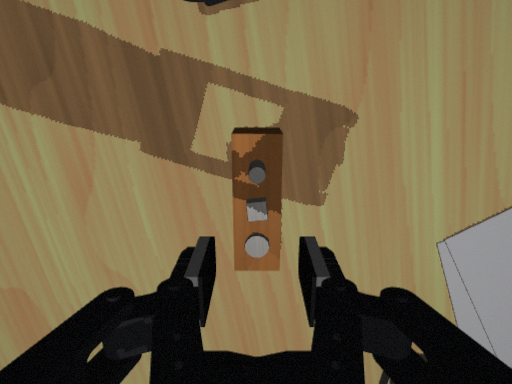

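The crop shows the hole at (253.3,185.3) with the bore rim symmetric inside, so the arm is aligned. The rack view has the tall head's top at (257,177), right where predicted, with the square head at (257,210) and the flat one at (257,245). Now grasp.

Run:
```python
from swing import *
pin=[538,-181.2];R=down(np.radians(-10))
ctrl.move_l([*pin,110],R,vel=200);print(ctrl.move_l([*pin,87],vel=60,threshold=6))
ctrl.gripper_to(10,50);s=sensors.read_state();print(s['grip_width'],s['grasp_force'],np.round(s['force'],1),s['eef_pos'])
ctrl.move_l([*pin,140],vel=80);ctrl.move_l([*pin,270],vel=250)
s=sensors.read_state();print(s['grip_width'],np.round(s['force'],1),s['t'])
h=np.array([571,218.])
ctrl.move_ptp([*h,270],down(yaw-np.pi/2));ctrl.move_l([*h,195],vel=150)
p,d,C=look('wrist','w4');np.savez('w4.npz',p=p,d=d,K=C[0],R=C[1],o=C[2])
s=sensors.read_state();T=s['eef_pos']
print(T,'hole exp',proj([*h,83.5],C),'foot exp',proj([*T[:2],T[2]-77],C),'head top',proj([*T[:2],T[2]-5],C),s['t'])
cv2.imwrite('pics/c4.png',cv2.resize(p[120:300,170:350,::-1],None,fx=3.3,fy=3.3,interpolation=cv2.INTER_CUBIC))
```

```text
False
14.43473364728265 48.71503472328186 [-0.2 -0.6  1.7] [ 538.35608865 -181.38515327   87.4376624 ]
13.898646000933278 [-0.4  0.1 -0.6] 15.4333
[572.08896945 218.03036947 196.48980727] hole exp [258.06222767 196.31117154] foot exp [258.36918253 212.97420091] head top [259.07030056 275.76281422] 17.875
```

View pics/c4.png

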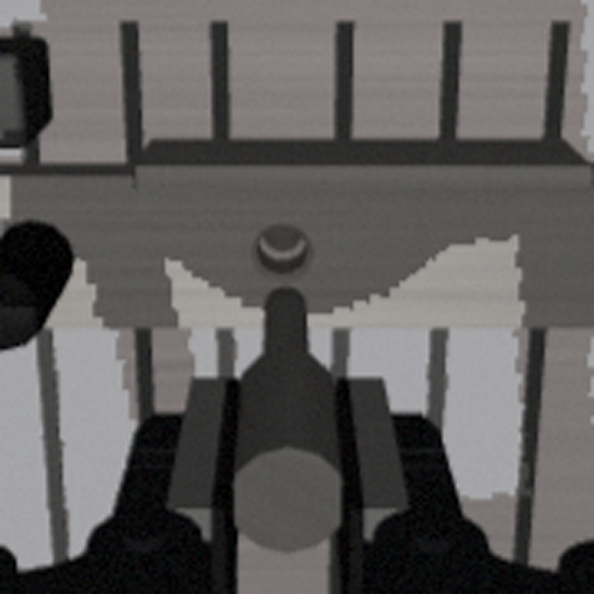

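The held pin's foot end is at full-image (256.3,211.8) and the arm hole at (255.4,194.8). I'll compute the shift from these, lower to just above the hole and look again.

Run:
```python
from swing import *
f=np.load('w4.npz');C=(f['K'],f['R'],f['o'])
T=np.array([572.09,218.03,196.49])
ft=ray((256.3,211.8),T[2]-77.4,C);h=ray((255.4,194.8),83.5,C);hd=ray((256.9,271.2),T[2]-5.4,C)
print(ft,h,hd);tgt=T[:2]+(h-ft)[:2];print(tgt)
R=down(yaw-np.pi/2)
ctrl.move_l([*tgt,172],R,vel=80);ctrl.hold(.4)
s0=sensors.read_state();p,d,C=look('wrist','w5');np.savez('w5.npz',p=p,K=C[0],R=C[1],o=C[2],T=s0['eef_pos'])
print(s0['eef_pos'],s0['t'],np.round(s0['force'],1),'foot',proj(ft+[*(s0['eef_pos']-T)],C),'hole',proj(h,C))
cv2.imwrite('pics/c5.png',cv2.resize(p[160:260,200:310,::-1],None,fx=6,fy=6,interpolation=cv2.INTER_CUBIC))
```

```text
[572.59867499 219.40195057 119.09      ] [571.98144013 220.07763493  83.5       ] [573.95428888 219.14296839 191.09      ]
[571.47276514 218.70568436]
[571.63421586 218.74416311 172.33209032] 18.7167 [ 0.6  0.6 -0.2] foot [256.59569064 211.96224649] hole [256.64571176 205.91726641]
```

View pics/c5.png

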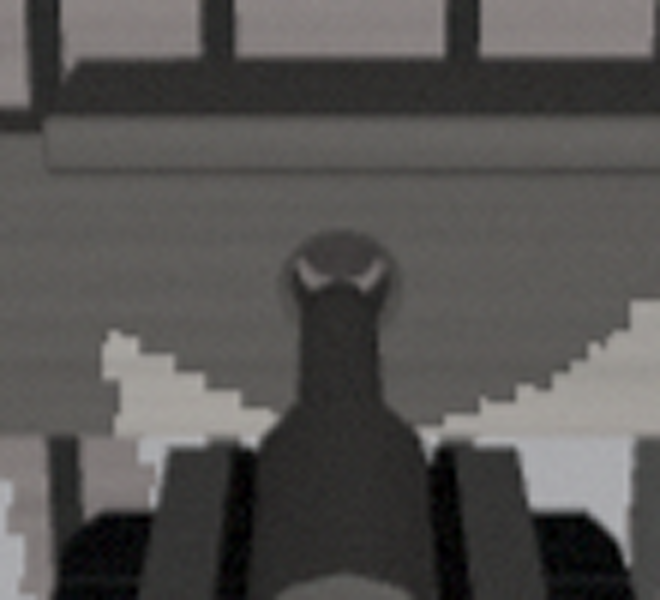

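The foot now stands over the hole: pin column 340 against hole centre 341 in the crop, and the rows leave about 0.5 mm to correct. Now insert, guarded.

Run:
```python
from swing import *
R=down(yaw-np.pi/2);ex=np.array([np.cos(yaw),np.sin(yaw)]);ey=np.array([-ex[1],ex[0]])
c=np.array([571.47,218.7])-.5*ex
def st(m):
    s=sensors.read_state();print(m,np.round(s['eef_pos'],2),np.round(s['force'],1),round(s['grip_width'],1),round(s['t'],1));return s
ctrl.move_l([*c,170],vel=30)
offs=[(0,0)]+[(r*np.cos(a),r*np.sin(a)) for r in (.6,1.2) for a in np.arange(0,6.2,np.pi/3)]
for i,(dx,dy) in enumerate(offs):
    q=c+dx*ex+dy*ey
    if i: ctrl.move_l([*q,z+1.5],vel=30)
    hit=ctrl.move_l([*q,120.9],R,vel=25 if i==0 else 15,threshold=7); s=st((i,hit)); z=s['eef_pos'][2]
    if z<135 or s['t']>40: break
```

```text
(0, False) [570.73 218.66 121.02] [-4.7 -0.8  2.5] 13.8 21.1
```

It went in on the first try. Now I seat it, release and check.

Run:
```python
from swing import *
c=np.array([571.47,218.7])-.5*np.array([np.cos(yaw),np.sin(yaw)])
print(ctrl.move_l([*c,118],vel=15,threshold=8)); s=sensors.read_state();print(s['eef_pos'],s['force'])
ctrl.gripper_to(30);s=sensors.read_state();print(s['eef_pos'],s['force'])
q=s['eef_pos'];ctrl.move_l([q[0],q[1],140],vel=60);ctrl.move_l([q[0],q[1],215],vel=200);ctrl.hold(.3)
p,d,C=look('wrist','w6');np.savez('w6.npz',p=p,d=d,K=C[0],R=C[1],o=C[2]);P=cloud(d,C)
print(sensors.read_state()['t'])
v,u=(int(round(t)) for t in proj([571,219,115.5],C)[::-1]);print(u,v,np.round(P[v-4:v+5:4,u-4:u+5:4,2],1))
ctrl.move_l([470,0,330],vel=400);sc=look('scene','s6')[0];cv2.imwrite('pics/c6.png',np.hstack([cv2.resize(p[110:230,130:400,::-1],(400,300)),cv2.resize(sc[130:255,130:430,::-1],(400,300))]))
```

```text
True
[570.53633416 218.66070468 120.88702438] [-2.48019787 -0.0711343   5.78875875]
[568.7495528  218.33749237 119.03468592] [0.5303218  1.01600705 0.38824985]
23.0167
258 196 [[116.4 116.1 117. ]
 [115.4 116.4 115.1]
 [115.2 115.4 116. ]]
```

View pics/c6.png

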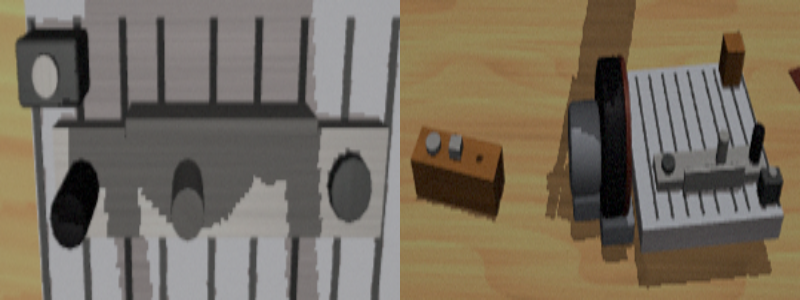

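The pin's head top is at about 115.5 mm, so it is fully home, and everything else stands undisturbed. I'll nudge the post gently once more to confirm the arm is on its stop.

Run:
```python
from swing import *
ctrl.gripper_to(8,40)
p,R=pose(1.57,40);ctrl.move_ptp([*p,220],R);ctrl.move_l([*p,123],vel=120,threshold=8)
p,R=pose(1.54,19.5);ctrl.move_l([*p,123],R,vel=60,threshold=6)
for a in np.arange(1.56,1.64,.015):
    p,R=pose(a,18.5);hit=ctrl.move_l([*p,123],R,vel=15,threshold=6);s=sensors.read_state()
    print(round(a,3),hit,np.round(s['eef_pos'],2),np.round(s['force'],1))
    if hit:break
p,R=pose(a,35);ctrl.move_l([*p,123],vel=60);ctrl.move_l([*p,220],vel=200);ctrl.hold(.5)
s=sensors.read_state();print(s['t'],np.round(s['force'],1))
ctrl.move_ptp([*(np.array([571,218.])),215],down(yaw-np.pi/2));ctrl.hold(.3)
im,d,C=look('wrist','w7');P=cloud(d,C);u,v=proj([571,219,115.5],C).round().astype(int);print(np.median(P[v-4:v+5,u-4:u+5,2]))
cv2.imwrite('pics/c7.png',cv2.resize(im[100:240,130:400,::-1],None,fx=2.4,fy=2.4))
```

```text
1.56 False [545.37 270.03 122.88] [0.  0.7 0.5]
1.575 True [545.21 270.13 122.02] [-0.4 -0.1  0.7]
28.8667 [-0.4 -0.6 -0.8]
115.36701972540533
```

View pics/c7.png

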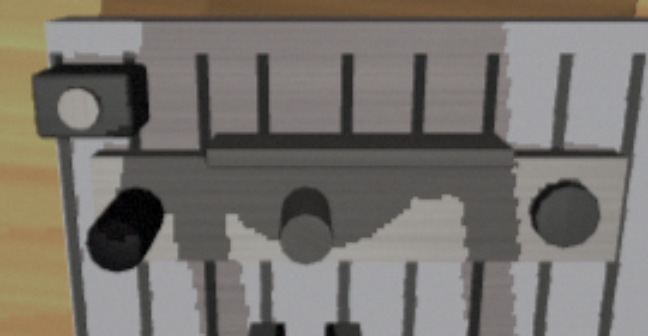

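The second push met the stop at the same place as before (545.2, 270.1), and the pin is still seated at 115.4 mm. The gripper is clear, so I'm handing in.

```bash
python3 -c "
from plant import ctrl
print(ctrl.finish_job())"
```

```text
the job is handed in; nothing more can be done
None
```

The fence arm is against its end stop, the index pin is fully home with its head down on the arm and released, and I handed the job in at about 30 s; the other two pins, the offcut and the glue bottle were not touched.

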